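# Set the play of a suture trainer's clamping screw

## Task

On the suture trainer, turn the T-handled screw down (clockwise from above) until it bottoms on the pressure plate, without forcing it, then back it off by a quarter of a turn so that the practice pad keeps a little play. Leave the screw set like that, let go of it, and do not disturb the things lying around.

Things in the scene. Friction and masses are not known exactly. Their poses are not given: they have to be found in the camera images.
- trainer: Suture trainer fixed to the table: a white box, 210 (x) by 300 (y) by 70 mm high, with a clear frame, a skin-coloured pad and, lengthwise on top, an aluminium pressure plate 40 by 240 mm, its upper face 82 mm above the table. Origin: centre of the box's underside; z up.
- bridge (a point): Middle of the top of the steel bridge that runs along the trainer's y axis over the plate: 30 mm wide, 330 mm long, top 114 mm above the table. A round dark boss (28 mm in diameter, top at 122 mm) on it carries the screw, up to 50 mm from this point along y. Nothing but the screw stands higher than 122 mm there. Axes as the trainer's.
- screw: The upright steel screw. Origin: on its axis, at the lower tip; z up the axis, x along the T-bar. Right-hand thread: clockwise from above (falling yaw) goes down, 2 mm a turn, so measured heights are too coarse to set it by. It starts 0.4 to 0.85 turn above bottom; the bar's angle at bottom differs every time and can only be felt. Bottomed, the tip is 82 mm above the trainer's origin.
- handle (a point): Centre of the screw's T-bar, on the axis, 69 mm above the tip; axes as the screw's. The bar is straight, 110 mm long (55 mm each side), 12 mm wide, 14 mm high; bottomed, it spans 144 to 158 mm above the table. A round hub 22 mm in diameter is at its middle. Shut fingers can push the bar sideways, sweeping round the axis at about 40 mm, as far round as needed.
- hub (a point): Top of the screw's hub, on the axis, 78 mm above the tip. Feel of the screw: an even drag of 0.08 N m (2 N pushed at 40 mm), and it stays where it is left; at bottom the resistance rises steeply but with some spring (about 0.12 rad at 0.3 N m). 6 to 10 N at 40 mm is plenty to bottom it; more than 25 N from the fingers on the screw, pinching included, spoils the thread.
- carton: Bystander: loose white and blue supply carton, 75 by 120 by 55 mm, beside the trainer; origin at the centre of its underside.
- logbook: Bystander: loose white booklet, 150 by 210 by 14 mm, beside the trainer; origin at the centre of its underside.
- holder: Bystander: loose steel needle holder, about 190 mm long and 10 mm high, on the table beyond the trainer; origin under its middle, jaws along +x.

How it is judged (in metres and radians):
On the way:
1. the screw has been turned down until its tip bottoms on the pressure plate (within 6 degrees) (z of screw in the frame of trainer below 0.08203 m), for 0.1 s.
At the end, for the whole second after the job is handed in: The screw, after having bottomed, stands a quarter turn (65 to 115 degrees, tip 0.36 to 0.64 mm above the pressure plate) back from its bottom, at rest and released (z of screw in the frame of trainer between 0.08236 and 0.08264 m and angular speed of screw below 0.05 rad/s and contact force between the fingers and screw below 0.1 N); the robot touches nothing.
It fails at once if more than 25 N between the fingers and the screw (contact force between the fingers and screw above 25 N).
It fails at once if the carton is moved by more than 20 mm (distance of carton from where it was at the start of the episode above 0.02 m).
It fails at once if the logbook is moved by more than 20 mm (distance of logbook from where it was at the start of the episode above 0.02 m).
It fails at once if the holder is moved by more than 20 mm (distance of holder from where it was at the start of the episode above 0.02 m).
It also fails if it takes over 72 s, if anything falls off the work surface, if the arm or the gripper's body presses on something with over 40 N, if the wrist force passes 120 N, or if a joint passes its speed limit or range.

## Robot

A 6-joint arm with a two-finger parallel gripper is mounted at the origin on the work surface. World frame = base frame: x ahead of the robot, y to its left, z up, the work surface at z = 0. Lengths are in mm, angles in rad, forces in N, time in s.
With the tool pointing down it reaches from about 400 to 925 mm from the base axis. Payload 12.5 kg.
Tool frame: the origin (TCP) lies midway between the tips of the shut fingers; the grasp point (between the pads) lies 19 mm behind it (env.tcp_to_grasp is the distance from the TCP to the grasp point, in mm); z points along the fingers, y is the line along which they close (so a half turn about z gives the same grasp; the last joint's range is limited). The gripper opens to 95 mm and grips with 3 to 60 N. Pads are 20 mm wide; open, the fingers measure 119 mm over their backs; the gripper's body (75 mm by 180 mm) begins 59 mm behind the grasp point.
Start: joints at [-1.22, 0.491, 1.559, -0, 1.092, -0.106], TCP at [275.698, -560.925, 214.661] pointing down, gripper open.
Joint ranges: [-3.1, 3.1], [-0.84, 2.19], [0.05, 2.79], [-1.13, 4.28], [0.06, 2.93], [-2.69, 2.69]. Speed limits (rad/s): [2.22, 2.22, 2.79, 3.14, 3.14, 3.14].

## Interface

Orientations are given as [roll, pitch, yaw] about the fixed x, y, z axes, in that order (R = Rz(yaw) Ry(pitch) Rx(roll)).
In Python, from cell import env gives the robot as it stands. The module is installed in compiled form; this text tells all that it offers.
- The arm moves only by the tool step_arm, never from a script. Its argument "plan" is a list that holds one entry, the list of rows, each a list of 5 numbers: the shift along the tool's x, y, z in mm, then the turn about the tool's z in degrees, then the opening, from -1 (shut) to 1 (fully open). A call has 1 to 8 rows; each row is the pose to reach, as a shift and turn from the pose commanded when the call began, along the tool's axes at that moment; what a row does not reach only later rows make up. A row lasts 1/12 s, in which the tool goes at most 41.7 mm and 7.16 degrees, less where a joint would pass 70% of its speed; a pose out of reach is approached as far as the arm can. A call with a gripper value outside its range is refused whole. The fingers move at their own pace and stop on an object; the grip force is fixed at half the most. Time passes only in rows, so rows that repeat a pose let the fingers close. It gives the time, the measured TCP pose, the force, the opening and the grip force at its end, in the units of the state.
- env.state(): the state, without advancing time (a new reading comes with each control period).
- env.read_camera(name): name is "side" or "top"; returns the picture (420x560x3 uint8, blue, green, red); there is no depth.
- env.get_calibration(name): a dict with "K" (3x3 intrinsics, pixels), "extrinsics" (4x4, takes a point from world to camera coordinates). Camera axes: x right, y up, looking along -z (the intrinsics and any distortion apply to the point x, -y, -z); pixel columns grow to the right and rows downward; lengths in mm; the calibration is good to about 2 mm. A picture is of the moment at which its call begins. get_calibration takes no time and is no camera call.
- env.job_done(): hands the job in; it is judged then, once.
The state is a dict: "t": time; "joints": joint angles; "qvel": joint speeds; "tau": joint torques, N m; "eef_pos": TCP position; "tcp_rot": TCP orientation; "ft_force": force on the tool from outside, world axes, zero at the start; "moment": the same for the moment, N m; "opening": opening from 0.0 (shut) to 1.0 (fully open); "grip_force": force on a finger pad.
Only numpy, scipy, OpenCV 4.12 (cv2) and the standard library are available. Lean on these libraries where they do the work, as an engineer would, in place of code of your own. Each camera call takes 0.05 s, during which the arm holds its last target. There are 200 camera calls.

## Working session

There is one attempt and no reset: what is moved stays moved. The work goes in short steps, Python scripts to look and compute and a tool call to move; the robot and the scene stay as the last step left them, time stands still between calls to the robot, and variables do not carry over. Pictures are saved under pics/ and viewed, at most 10 in all, crops included, and the job is handed in when it is done.

Besides the shell and the picture viewer there is one more tool, called after "Call:" as a command line: name --argument value ..., lists and objects as JSON in quotes. step_arm: Moves the arm, as the interface text tells. Its arguments: {"type":"object","properties":{"plan":{"type":"array"}},"required":["plan"]}

```bash
mkdir -p pics
python3 - <<'E'
from cell import env
import cv2,numpy as np
for n in("side","top"):
    cv2.imwrite(f"pics/{n}0.png",env.read_camera(n)); c=env.get_calibration(n); print(n,np.round(c["K"],1).tolist(),np.round(c["extrinsics"],3).tolist(),[k for k in c])
print(env.state())
E
```

```text
side [[496.7, 0.0, 278.9], [0.0, 496.7, 212.7], [0.0, 0.0, 1.0]] [[-0.835, -0.55, -0.005, 494.891], [0.358, -0.55, 0.755, -285.206], [-0.418, 0.629, 0.656, -1090.288], [0.0, 0.0, 0.0, 1.0]] ['K', 'extrinsics']
top [[391.1, 0.0, 282.7], [0.0, 391.1, 213.2], [0.0, 0.0, 1.0]] [[-0.007, -1.0, 0.011, 44.892], [0.981, -0.004, 0.193, -601.191], [-0.193, 0.013, 0.981, -1034.182], [0.0, 0.0, 0.0, 1.0]] ['K', 'extrinsics']
{'t': 0.1, 'joints': array([-1.21961366e+00,  4.91470973e-01,  1.55934462e+00, -3.08901418e-06,
        1.09166450e+00, -1.05576107e-01]), 'qvel': array([ 0.00114457, -0.00130301, -0.00336405,  0.00010594, -0.00323728,
        0.00045591]), 'tau': array([ 3.41541447e-03, -6.13622618e+01, -2.58603877e+01,  6.94014737e-02,
        4.69718256e-02, -4.57315286e-05]), 'eef_pos': array([ 275.62040918, -560.73924303,  214.15287921]), 'tcp_rot': array([-3.14070988e+00, -9.07928717e-05,  4.56760156e-01]), 'ft_force': array([-0.30061199,  1.12062311,  1.08922885]), 'moment': array([-0.08297946, -0.01808891, -0.00805588]), 'grip_force': 0.0, 'opening': 0.9986569967750177}
```

View pics/top0.png

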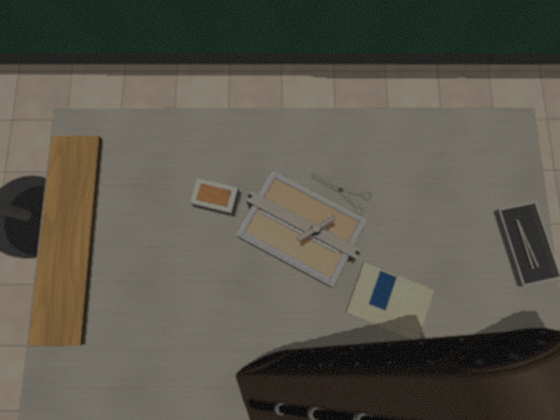

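View pics/side0.png

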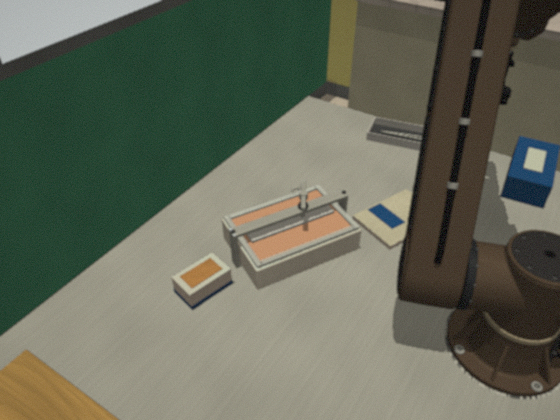

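The top view shows the trainer centred near (302,228), with the T-bar running from about (299,240) to (334,218). The carton is at (215,196), the logbook at (391,298) and the holder at (340,190). I'll zoom in on the screw in both views.

```bash
cat > h.py <<'E'
from cell import env
import cv2,numpy as np
def ray(n,u,v):
    c=env.get_calibration(n);K=c["K"];E=np.array(c["extrinsics"])
    d=np.array([(u-K[0][2])/K[0][0],-(v-K[1][2])/K[1][1],-1.]);R=E[:3,:3]
    return -R.T@E[:3,3],R.T@d
def onz(n,u,v,z):
    o,d=ray(n,u,v);return o+d*(z-o[2])/d[2]
def proj(n,p):
    c=env.get_calibration(n);K=np.array(c["K"]);E=np.array(c["extrinsics"])
    q=E[:3,:3]@np.array(p)+E[:3,3];return K[0,0]*q[0]/-q[2]+K[0,2],K[1,1]*q[1]/q[2]+K[1,2]
E
python3 - <<'E'
import cv2,numpy as np
t=cv2.imread("pics/top0.png")[165:295,230:380];s=cv2.imread("pics/side0.png")[175:285,215:365]
a=cv2.resize(t,None,fx=5,fy=4.6,interpolation=cv2.INTER_CUBIC);a=cv2.resize(t,(690,598),interpolation=cv2.INTER_CUBIC)
cv2.imwrite("pics/tc.png",np.clip(a*1.5,0,255)); cv2.imwrite("pics/sc.png",cv2.resize(s,(750,550),interpolation=cv2.INTER_CUBIC))
E
```

```text
[ WARN:0@0.032] global loadsave.cpp:1063 imwrite_ Unsupported depth image for selected encoder is fallbacked to CV_8U.
```

View pics/tc.png

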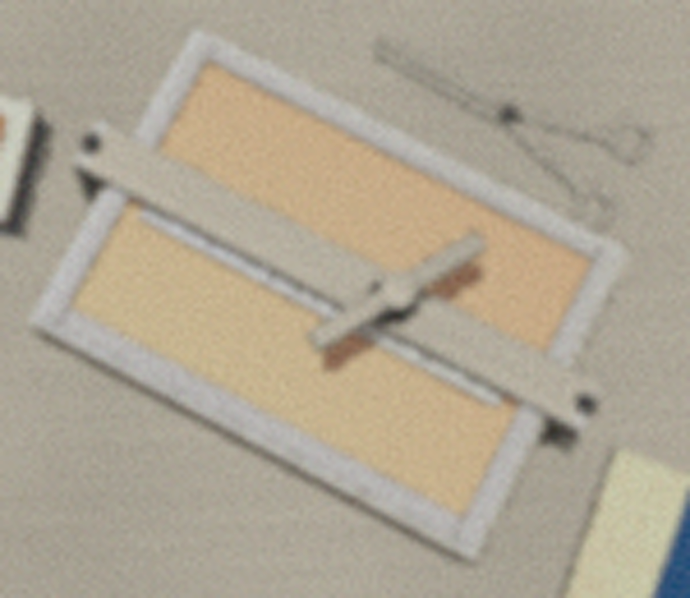

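View pics/sc.png

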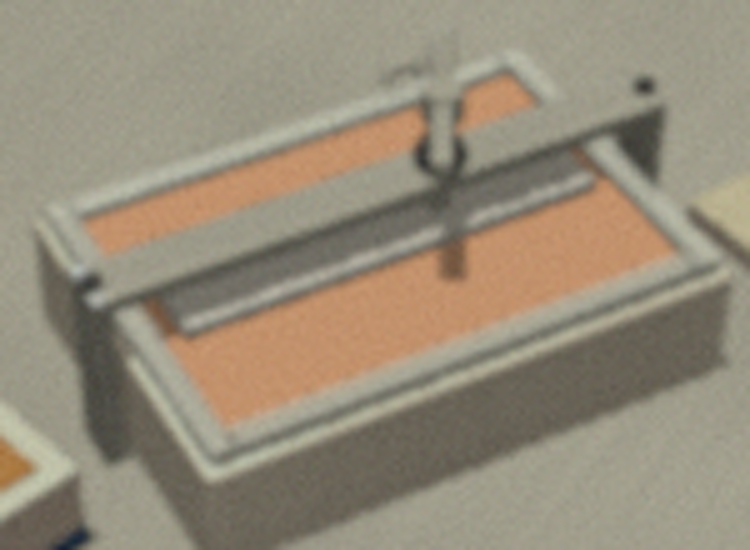

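In the top crop, the bar-end centres are at (315,340) and (481,242), the hub is at about (399,291), and the bridge end pins are at (92,142) and (586,402). In the side crop the bar points almost at the camera, with its top near (442,60) and the boss at (441,152).

Run:
```python
from h import *
T=lambda x,y:(230+x/4.6,165+y/4.6)
S=lambda x,y:(215+x/5,175+y/5)
a=onz("top",*T(315,340),159);b=onz("top",*T(481,242),159);h=onz("top",*T(399,290),161)
print("bar",a,b,np.linalg.norm(a-b),(a+b)/2,h,"yaw",np.degrees(np.arctan2(*(b-a)[1::-1])))
p=onz("top",*T(92,142),116);q=onz("top",*T(586,402),116);print("bridge",p,q,np.linalg.norm(p-q),(p+q)/2,np.degrees(np.arctan2(*(p-q)[1::-1])))
print("side boss",onz("side",*S(441,155),122),"side hub top-ish",onz("side",*S(442,70),155))
t=onz("top",*T(400,312),122);print("boss top",t)
# corners of frame ~z 85
for c in[(200,35),(625,245),(475,555),(35,325)]:print(onz("top",*T(*c),75))
for n,xy in(("carton",(215,196)),("holder",(340,190))):print(n,onz("top",*xy,10))
for c in[(366,264),(434,290),(347,315)]:print("log",onz("top",*c,14))
```

```text
bar [515.99984711   3.86036676 159.        ] [569.72973281 -88.22667415 159.        ] 106.61577613042203 [542.86478996 -42.1831537  159.        ] [542.94421593 -42.27254166 161.        ] yaw -59.73778581161927
bridge [637.52540018 129.09194956 116.        ] [ 485.52566035 -151.00028757  116.        ] 318.67786589445404 [561.52553027 -10.95416901 116.        ] 61.51231435139789
side boss [539.00161365 -31.68698442 122.        ] side hub top-ish [553.58513894 -54.97300975 155.        ]
boss top [536.45952312 -46.46977581 122.        ]
[714.33768085  66.89601925  75.        ]
[ 582.97628444 -186.78340404   75.        ]
[401.40731007 -91.24303489  75.        ]
[536.57226485 164.63965881  75.        ]
carton [663.29523494 239.54729098  10.        ]
holder [ 680.11946437 -129.02641079   10.        ]
log [ 461.9188844  -194.84178805   14.        ]
log [ 388.13522726 -383.10368236   14.        ]
log [ 321.77782476 -135.32929676   14.        ]
```

Call:
step_arm --plan '[[[31, -19, 0, -7, -1], [62, -38, 0, -14, -1], [93, -58, 0, -21, -1], [125, -77, 0, -28, -1], [156, -97, 0, -35, -1], [187, -116, 0, -42, -1], [218, -135, 0, -49, -1], [250, -155, 0, -56, -1]]]'

```text
t: 0.77
eef_pos: [432.2, -310.0, 214.5]
tcp_rot: [-3.141, -0.0, 1.44]
ft_force: [0.2, -0.4, 1.1]
opening: 0.498
grip_force: 0.0
```

```bash
cat >> h.py <<'E'
AX=np.array([543.,-42.4])
def pose(off_x,off_y,phi,z):  # TCP target: axis sits at (off_x,off_y) in tool frame, yaw=phi-90
    y=np.radians(phi-90);X=np.array([np.cos(y),np.sin(y)]);Y=np.array([np.sin(y),-np.cos(y)])
    return np.r_[AX-off_x*X-off_y*Y,z],phi-90
def shift(p,yaw):
    s=env.state();y=s["tcp_rot"][2];d=p-s["eef_pos"]
    return [round(float(v),2) for v in(d[0]*np.cos(y)+d[1]*np.sin(y),d[0]*np.sin(y)-d[1]*np.cos(y),-d[2],-(((yaw-np.degrees(y))+180)%360-180))]
def rep():
    s=env.state();y=s["tcp_rot"][2];d=AX-s["eef_pos"][:2];f=s["ft_force"]
    print("t",round(s["t"],2),"tcp",s["eef_pos"].round(1),"yaw",round(np.degrees(y),1),"phi",round(np.degrees(y)+90,1),"axis in tool",round(d[0]*np.cos(y)+d[1]*np.sin(y),1),round(d[0]*np.sin(y)-d[1]*np.cos(y),1),"F",f.round(1),"Mz",round(s["moment"][2],2),"j",s["joints"].round(2),"op",round(s["opening"],2))
E
python3 -c "
from h import *
rep();print(shift(*pose(28,40,-59.7,214)))"
```

```text
t 0.77 tcp [ 432.2 -310.   214.5] yaw 82.5 phi 172.5 axis in tool 279.8 74.9 F [ 0.2 -0.4  1.1] Mz -0.01 j [-0.75  0.36  1.79 -0.    1.   -0.62] op 0.5
[265.32, 121.55, 0.52, -127.8]
```

Call:
step_arm --plan '[[[33, 15, 0, -7, -1], [66, 30, 0, -14, -1], [99, 45, 0, -21, -1], [133, 61, 0, -28, -1], [166, 76, 0, -35, -1], [199, 91, 0, -42, -1], [232, 106, 0, -49, -1], [265, 121.5, 0, -56, -1]]]'

```text
t: 1.43
eef_pos: [588.7, -63.8, 214.4]
tcp_rot: [-3.141, -0.0, 2.418]
ft_force: [0.4, -1.1, 0.5]
opening: 0.007
grip_force: 0.0
```

Call:
step_arm --plan '[[[0, 0, 0, -7, -1], [0, 0, 0, -14, -1], [0, 0, 0, -21, -1], [0, 0, 0, -28, -1], [0, 0, 0, -35, -1], [0, 0, 0, -42, -1], [0, 0, 0, -49, -1], [0, 0, 0, -56, -1]]]'

```text
t: 2.1
eef_pos: [588.0, -65.5, 214.3]
tcp_rot: [3.141, -0.001, -2.888]
ft_force: [-0.1, -0.9, -0.8]
opening: 0.007
grip_force: 0.0
```

```bash
python3 -c "
from h import *
rep();print(shift(*pose(28,40,-59.7,142)))
for n in('top','side'):cv2.imwrite(f'pics/{n}1.png',env.read_camera(n))"
```

```text
t 2.1 tcp [588.  -65.5 214.3] yaw -165.5 phi -75.5 axis in tool 37.8 33.7 F [-0.1 -0.9 -0.8] Mz -0.06 j [-0.22  0.44  1.64 -0.    1.05 -2.05] op 0.01
[-0.04, 2.79, 72.3, -15.78]
```

Call:
step_arm --plan '[[[0, 3, 10, -6, -1], [0, 3, 20, -12, -1], [0, 3, 32, -15.8, -1], [0, 3, 44, -15.8, -1], [0, 3, 55, -15.8, -1], [0, 3, 65, -15.8, -1], [0, 3, 72, -15.8, -1], [0, 3, 72, -15.8, -1]]]'

```text
t: 2.87
eef_pos: [586.9, -62.6, 141.1]
tcp_rot: [3.14, -0.002, -2.62]
ft_force: [0.0, 0.1, 0.5]
opening: 0.002
grip_force: 0.0
```

```bash
python3 -c "
from h import *
rep();print(shift(*pose(28,40,-59.7,142)))
a=env.read_camera('side');b=env.read_camera('top');cv2.imwrite('pics/c2.png',np.hstack([cv2.resize(a[160:290,210:370],(400,325)),cv2.resize(b[165:295,230:390],(400,325))]))"
```

```text
t 2.87 tcp [586.9 -62.6 141.1] yaw -150.1 phi -60.1 axis in tool 28.0 39.3 F [0.  0.1 0.5] Mz 0.0 j [-0.22  0.53  1.72 -0.    0.89 -2.31] op 0.0
[-0.29, -0.46, -0.93, -0.42]
```

View pics/c2.png

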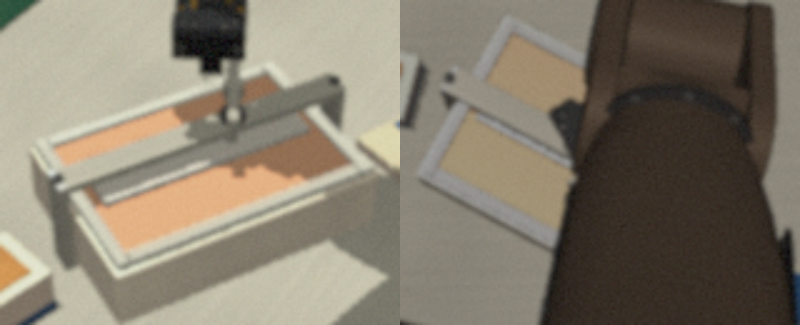

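In the side view the shut fingers at (210,62) stand just left of the bar at (235,75), which is where I want them. The arm hides the screw in the top view. Next I approach slowly.

Call:
step_arm --plan '[[[2, 0, 0, 0, -1], [4, 0, 0, 0, -1], [6, 0, 0, 0, -1], [8, 0, 0, 0, -1], [9, 0, 0, 0, -1], [10, 0, 0, 0, -1], [11, 0, 0, 0, -1], [12, 0, 0, 0, -1]]]'

```text
t: 3.63
eef_pos: [577.3, -68.8, 142.9]
tcp_rot: [-3.141, 0.001, -2.618]
ft_force: [3.3, -0.8, 2.0]
opening: 0.006
grip_force: 1.4
```

```bash
python3 -c "
from h import *
rep()
a=4.0
# arc rows about axis at (ox,oy) in tool frame, turning +z by k*a
ox,oy=16,40
for a in (2.5,6):
  r=[]
  for k in range(1,9):
    th=np.radians(a*k);c,s=np.cos(th),np.sin(th)
    r.append([round(ox-(c*ox-s*oy),1),round(oy-(s*ox+c*oy),1),0,a*k,-1])
  print(r)
"
```

```text
t 3.63 tcp [577.3 -68.8 142.9] yaw -150.0 phi -60.0 axis in tool 16.5 40.0 F [ 3.3 -0.8  2. ] Mz 0.06 j [-0.23  0.51  1.75 -0.    0.88 -2.33] op 0.01
[[np.float64(1.8), np.float64(-0.7), 0, 2.5, -1], [np.float64(3.5), np.float64(-1.2), 0, 5.0, -1], [np.float64(5.4), np.float64(-1.7), 0, 7.5, -1], [np.float64(7.2), np.float64(-2.2), 0, 10.0, -1], [np.float64(9.0), np.float64(-2.5), 0, 12.5, -1], [np.float64(10.9), np.float64(-2.8), 0, 15.0, -1], [np.float64(12.8), np.float64(-3.0), 0, 17.5, -1], [np.float64(14.6), np.float64(-3.1), 0, 20.0, -1]]
[[np.float64(4.3), np.float64(-1.5), 0, 6, -1], [np.float64(8.7), np.float64(-2.5), 0, 12, -1], [np.float64(13.1), np.float64(-3.0), 0, 18, -1], [np.float64(17.7), np.float64(-3.0), 0, 24, -1], [np.float64(22.1), np.float64(-2.6), 0, 30, -1], [np.float64(26.6), np.float64(-1.8), 0, 36, -1], [np.float64(30.9), np.float64(-0.4), 0, 42, -1], [np.float64(35.0), np.float64(1.3), 0, 48, -1]]
```

Call:
step_arm --plan '[[[3.5, -1.2, 0, 5, -1], [7.2, -2.2, 0, 10, -1], [10.9, -2.8, 0, 15, -1], [14.6, -3.1, 0, 20, -1], [18.4, -3.0, 0, 25, -1], [22.1, -2.6, 0, 30, -1], [25.8, -1.9, 0, 35, -1], [29.5, -0.9, 0, 40, -1]]]'

```text
t: 4.3
eef_pos: [551.6, -84.1, 142.5]
tcp_rot: [3.141, -0.0, 2.962]
ft_force: [2.9, 1.4, -1.5]
opening: 0.005
grip_force: 1.1
```

```bash
python3 -c "
from h import *
rep()"
```

```text
t 4.3 tcp [551.6 -84.1 142.5] yaw 169.7 phi 259.7 axis in tool 15.9 39.4 F [ 2.9  1.4 -1.5] Mz -0.06 j [-0.27  0.48  1.8   0.    0.86 -1.66] op 0.0
```

Call:
step_arm --plan '[[[3.5, -1.2, 0, 5, -1], [7.2, -2.2, 0, 10, -1], [10.9, -2.8, 0, 15, -1], [14.6, -3.1, 0, 20, -1], [18.4, -3.0, 0, 25, -1], [22.1, -2.6, 0, 30, -1], [25.8, -1.9, 0, 35, -1], [29.5, -0.9, 0, 40, -1]]]'

```text
t: 4.97
eef_pos: [522.4, -80.0, 142.5]
tcp_rot: [-3.141, -0.0, 2.264]
ft_force: [2.4, -0.3, -0.5]
opening: 0.005
grip_force: 1.1
```

Call:
step_arm --plan '[[[3.5, -1.2, 0, 5, -1], [7.2, -2.2, 0, 10, -1], [10.9, -2.8, 0, 15, -1], [14.6, -3.1, 0, 20, -1], [18.4, -3.0, 0, 25, -1], [22.1, -2.6, 0, 30, -1], [25.8, -1.9, 0, 35, -1], [29.5, -0.9, 0, 40, -1]]]'

```text
t: 5.63
eef_pos: [502.4, -57.9, 142.4]
tcp_rot: [-3.14, 0.0, 1.566]
ft_force: [-0.0, -2.2, 1.2]
opening: 0.003
grip_force: 0.9
```

```bash
python3 -c "
from h import *
rep()"
```

```text
t 5.63 tcp [502.4 -57.9 142.4] yaw 89.7 phi 179.7 axis in tool 15.7 40.6 F [-0.  -2.2  1.2] Mz -0.0 j [-0.25  0.42  1.93 -0.    0.8  -0.24] op 0.0
```

Call:
step_arm --plan '[[[1.4, -0.5, 0, 2, -1], [2.8, -1.0, 0, 4, -1], [4.3, -1.5, 0, 6, -1], [5.7, -1.8, 0, 8, -1], [7.2, -2.2, 0, 10, -1], [7.2, -2.2, 0, 10, -1]]]'

```text
t: 6.13
eef_pos: [500.1, -50.5, 142.4]
tcp_rot: [-3.14, 0.0, 1.394]
ft_force: [0.3, -0.1, -0.5]
opening: 0.007
grip_force: 0.4
```

Call:
step_arm --plan '[[[1.4, -0.5, 0, 2, -1], [2.8, -1.0, 0, 4, -1], [4.3, -1.5, 0, 6, -1], [5.7, -1.8, 0, 8, -1], [7.2, -2.2, 0, 10, -1]]]'

```text
t: 6.55
eef_pos: [499.1, -43.2, 142.3]
tcp_rot: [-3.14, 0.001, 1.221]
ft_force: [-1.4, -1.2, -0.3]
opening: 0.002
grip_force: 0.9
```

Call:
step_arm --plan '[[[1.4, -0.5, 0, 2, -1], [2.8, -1.0, 0, 4, -1], [4.3, -1.5, 0, 6, -1], [5.7, -1.8, 0, 8, -1], [7.2, -2.2, 0, 10, -1]]]'

```text
t: 6.97
eef_pos: [499.5, -35.6, 142.3]
tcp_rot: [-3.14, 0.001, 1.046]
ft_force: [-1.6, -1.1, 0.1]
opening: -0.001
grip_force: 0.9
```

Call:
step_arm --plan '[[[1.4, -0.5, 0, 2, -1], [2.8, -1.0, 0, 4, -1], [4.3, -1.5, 0, 6, -1], [5.7, -1.8, 0, 8, -1], [7.2, -2.2, 0, 10, -1]]]'

```text
t: 7.38
eef_pos: [501.1, -28.2, 142.3]
tcp_rot: [-3.14, 0.001, 0.872]
ft_force: [-1.7, -1.0, -0.6]
opening: 0.01
grip_force: 1.0
```

Call:
step_arm --plan '[[[1.4, -0.5, 0, 2, -1], [2.8, -1.0, 0, 4, -1], [4.3, -1.5, 0, 6, -1], [5.7, -1.8, 0, 8, -1], [7.2, -2.2, 0, 10, -1]]]'

```text
t: 7.8
eef_pos: [503.9, -21.3, 142.2]
tcp_rot: [-3.14, 0.002, 0.697]
ft_force: [-2.0, -0.6, -0.6]
opening: 0.005
grip_force: 1.0
```

```bash
python3 -c "
from h import *
rep()"
```

```text
t 7.8 tcp [503.9 -21.3 142.2] yaw 40.0 phi 130.0 axis in tool 16.4 41.3 F [-2.  -0.6 -0.6] Mz -0.0 j [-0.17  0.42  1.93 -0.    0.8   0.7 ] op 0.0
```

Call:
step_arm --plan '[[[1.4, -0.5, 0, 2, -1], [2.8, -1.0, 0, 4, -1], [4.3, -1.5, 0, 6, -1], [5.7, -1.8, 0, 8, -1], [7.2, -2.2, 0, 10, -1]]]'

```text
t: 8.22
eef_pos: [508.0, -15.0, 142.2]
tcp_rot: [-3.14, 0.002, 0.523]
ft_force: [-3.2, 0.5, -0.5]
opening: 0.006
grip_force: 1.0
```

Call:
step_arm --plan '[[[1.4, -0.5, 0, 2, -1], [2.8, -1.0, 0, 4, -1], [4.3, -1.5, 0, 6, -1], [5.7, -1.8, 0, 8, -1], [7.2, -2.2, 0, 10, -1]]]'

```text
t: 8.63
eef_pos: [511.9, -9.7, 142.0]
tcp_rot: [-3.14, 0.006, 0.349]
ft_force: [-13.0, -6.0, 4.2]
opening: 0.003
grip_force: 7.0
```

The force jumped to about 14 N, so the screw has bottomed near phi ≈ 119°. I hold briefly, back off and lift.

Call:
step_arm --plan '[[[0, 0, 0, 0, -1], [0, 0, 0, 0, -1], [-3, 0, 0, 0, -1], [-8, 0, 0, 0, -1], [-12, 0, 0, 0, -1], [-12, 0, -12, 0, -1], [-12, 0, -26, 0, -1], [-12, 0, -40, 0, -1]]]'

```text
t: 9.3
eef_pos: [502.5, -13.8, 183.0]
tcp_rot: [-3.141, 0.001, 0.349]
ft_force: [1.3, -0.4, 0.6]
opening: 0.006
grip_force: 0.0
```

```bash
python3 -c "
from h import *
rep();print(shift(*pose(-30,40,118,185)))"
```

```text
t 9.3 tcp [502.5 -13.8 183. ] yaw 20.0 phi 110.0 axis in tool 28.2 40.7 F [ 1.3 -0.4  0.6] Mz 0.04 j [-0.16  0.36  1.89  0.    0.89  1.06] op 0.01
[52.38, -3.09, -2.01, -8.01]
```

Call:
step_arm --plan '[[[15, -1, 0, -4, -1], [33, -2, 0, -8, -1], [52.4, -3, 0, -8, -1], [52.4, -3, 8, -8, -1], [52.4, -3, 20, -8, -1], [52.4, -3, 32, -8, -1], [52.4, -3, 41, -8, -1], [52.4, -3, 41, -8, -1]]]'

```text
t: 9.97
eef_pos: [549.9, 6.9, 139.8]
tcp_rot: [-3.14, 0.003, 0.488]
ft_force: [0.4, -0.2, -0.9]
opening: 0.007
grip_force: 0.0
```

```bash
python3 -c "
from h import *
rep();a=env.read_camera('side');cv2.imwrite('pics/s3.png',cv2.resize(a[160:290,210:370],(640,520)))"
```

```text
t 9.97 tcp [549.9   6.9 139.8] yaw 28.0 phi 118.0 axis in tool -29.2 40.3 F [ 0.4 -0.2 -0.9] Mz -0.05 j [-0.11  0.48  1.82 -0.    0.84  0.98] op 0.01
```

View pics/s3.png

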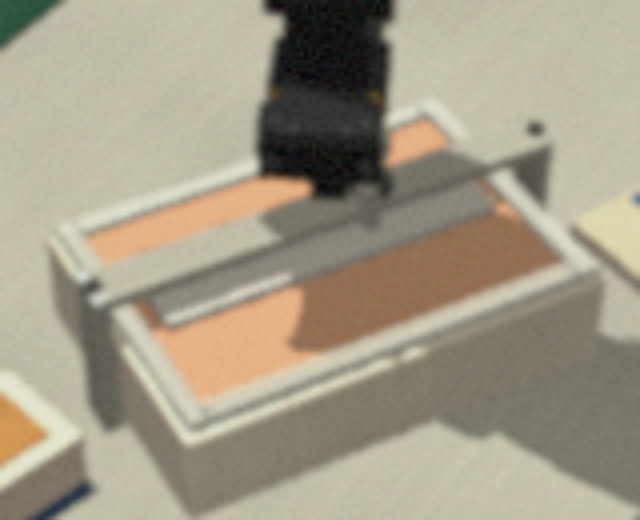

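Call:
step_arm --plan '[[[-3, 0, -2, 0, -1], [-6, 0, -2, 0, -1], [-9, 0, -2, 0, -1], [-11, 0, -2, 0, -1], [-12, 0, -2, 0, -1], [-13, 0, -2, 0, -1]]]'

```text
t: 10.52
eef_pos: [539.9, 0.9, 144.1]
tcp_rot: [3.141, -0.001, 0.488]
ft_force: [2.3, 2.4, 1.6]
opening: 0.003
grip_force: 1.4
```

```bash
python3 -c "
from h import *
rep()
ox,oy=-16,40
for k in range(1,9):
    th=np.radians(-5*k);c,s=np.cos(th),np.sin(th)
    print(round(ox-(c*ox-s*oy),1),round(oy-(s*ox+c*oy),1),-5*k)
"
```

```text
t 10.52 tcp [539.9   0.9 144.1] yaw 28.0 phi 118.0 axis in tool -17.6 39.7 F [2.3 2.4 1.6] Mz 0.04 j [-0.12  0.46  1.85  0.    0.84  0.96] op 0.0
-3.5 -1.2 -5
-7.2 -2.2 -10
-10.9 -2.8 -15
-14.6 -3.1 -20
-18.4 -3.0 -25
-22.1 -2.6 -30
-25.8 -1.9 -35
-29.5 -0.9 -40
```

Call:
step_arm --plan '[[[-3.5, -1.2, 0, -5, -1], [-7.2, -2.2, 0, -10, -1], [-10.9, -2.8, 0, -15, -1], [-14.6, -3.1, 0, -20, -1], [-18.4, -3.0, 0, -25, -1], [-22.1, -2.6, 0, -30, -1], [-25.8, -1.9, 0, -35, -1], [-29.5, -0.9, 0, -40, -1]]]'

```text
t: 11.18
eef_pos: [513.5, -12.3, 143.8]
tcp_rot: [3.14, -0.0, 1.191]
ft_force: [2.7, 1.9, -0.2]
opening: 0.004
grip_force: 1.2
```

Call:
step_arm --plan '[[[-3.5, -1.2, 0, -5, -1], [-7.2, -2.2, 0, -10, -1], [-10.9, -2.8, 0, -15, -1], [-14.6, -3.1, 0, -20, -1], [-18.4, -3.0, 0, -25, -1], [-22.1, -2.6, 0, -30, -1], [-25.8, -1.9, 0, -35, -1], [-29.5, -0.9, 0, -40, -1]]]'

```text
t: 11.85
eef_pos: [501.1, -39.2, 143.6]
tcp_rot: [-3.141, -0.0, 1.889]
ft_force: [0.9, 2.1, 1.1]
opening: 0.005
grip_force: 1.1
```

```bash
python3 -c "
from h import *
rep();print(shift(*pose(-17,40,209,142.5)))"
```

```text
t 11.85 tcp [501.1 -39.2 143.6] yaw 108.2 phi 198.2 axis in tool -16.2 38.8 F [0.9 2.1 1.1] Mz 0.08 j [-0.21  0.41  1.93  0.    0.79 -0.53] op 0.01
[-6.93, -3.72, 1.13, -10.77]
```

Call:
step_arm --plan '[[[-3.5, -1.2, 0, -5, -1], [-7.6, -2.3, 0, -10.8, -1], [-7.6, -2.3, 0, -10.8, -1], [-4.6, -2.8, 0, -10.8, -1], [0.2, -3.7, 0, -10.8, -1], [5, -4.7, 0, -10.8, -1], [5, -4.7, -30, -10.8, -1], [5, -4.7, -65, -10.8, -1]]]'

```text
t: 12.52
eef_pos: [493.9, -34.9, 207.8]
tcp_rot: [-3.138, -0.003, 2.072]
ft_force: [0.6, 0.7, 1.0]
opening: 0.005
grip_force: 0.0
```

```bash
python3 -c "
from h import *
rep();print(shift(np.array([360,-420.,230]),119))"
```

```text
t 12.52 tcp [493.9 -34.9 207.8] yaw 118.7 phi 208.7 axis in tool -30.2 39.5 F [0.6 0.7 1. ] Mz 0.01 j [-0.2   0.32  1.88 -0.    0.95 -0.71] op 0.0
[-273.4, -302.39, -22.24, -0.29]
```

Now I move the arm clear so the camera can measure the angle.

Call:
step_arm --plan '[[[-25, -28, -10, 0, -1], [-52, -57, -20, 0, -1], [-79, -87, -22, 0, -1], [-106, -117, -22, 0, -1], [-133, -147, -22, 0, -1], [-160, -177, -22, 0, -1], [-187, -207, -22, 0, -1], [-214, -237, -22, 0, -1]]]'

```text
t: 13.18
eef_pos: [389.6, -338.6, 230.8]
tcp_rot: [-3.142, 0.0, 2.072]
ft_force: [0.8, 0.3, -0.7]
opening: 0.007
grip_force: 0.0
```

Call:
step_arm --plan '[[[-20, -22, 0, 0, -1], [-40, -44, 0, 0, -1], [-60, -66, 0, 0, -1], [-60, -66, 0, 0, -1]]]'

```text
t: 13.52
eef_pos: [360.3, -425.3, 230.3]
tcp_rot: [-3.141, 0.001, 2.069]
ft_force: [-0.1, 0.3, 0.7]
opening: 0.008
grip_force: 0.0
```

```bash
python3 -c "
from h import *
rep();t=env.read_camera('top');cv2.imwrite('pics/t4f.png',t);cv2.imwrite('pics/t4.png',cv2.convertScaleAbs(cv2.resize(t[165:295,230:380],(690,598),interpolation=cv2.INTER_CUBIC),alpha=1.5))"
```

```text
t 13.52 tcp [ 360.3 -425.3  230.3] yaw 118.5 phi 208.5 axis in tool 249.1 343.4 F [-0.1  0.3  0.7] Mz -0.02 j [-0.99  0.38  1.71 -0.    1.06 -1.48] op 0.01
```

View pics/t4.png

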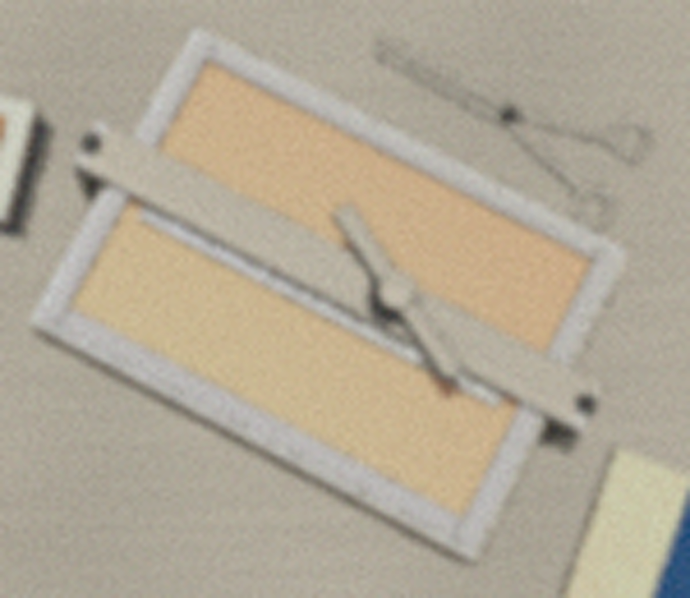

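The bar ends are now at (345,208) and (452,380), which puts the bar at about 212°. It bottomed at about 119°, so the back-off is about 93°, within 65 to 115°. The carton, logbook and holder look unmoved and the arm is clear.

```bash
python3 -c "
from cell import env
print(env.job_done())"
```

```text
the job is handed in; nothing more can be done
None
```

The screw was bottomed (about 14 N at the fingers), backed off about 93° by camera and tool angle, and released; the bystanders look unmoved, and the job is handed in with no verdict returned.

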